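Put the V-block back in its labelled bay

ROBOT

A 6-joint arm with a two-finger parallel gripper is mounted at the origin on the work surface. World frame = base frame: x ahead of the robot, y to its left, z up, the work surface at z = 0. Lengths are in m, angles in rad, forces in N, time in s.
With the tool pointing down it reaches from about 0.275 to 0.85 m from the base axis. Payload 5.2 kg.
Tool frame: the origin (TCP) lies where the fingers leave the gripper's body, on its centre line; the fingertips stand 73 mm ahead of it and the grasp point (between the pads) lies 54 mm ahead of it (robot.nose_length is the distance from the TCP to the fingertips, in m); z points along the fingers, y is the line along which they close (so a half turn about z gives the same grasp; the last joint's range is limited). The gripper opens to 85 mm and grips with 20 to 120 N. Pads are 22 mm wide; open, the fingers measure 114 mm over their backs; the gripper's body (76 mm by 85 mm) begins 54 mm behind the grasp point. The pads swing forward as they close: fully open they stand 13 mm farther back than shut.
Start: joints at [-1.309, 0.259, 1.535, -0, 1.348, -0.203], TCP at [0.247, -0.492, 0.304] pointing down, gripper open.
Joint ranges: [-3.14, 3.14], [-0.91, 2.08], [0.19, 2.58], [-1.22, 4.36], [0.22, 2.71], [-3.12, 3.12]. Speed limits (rad/s): [2.57, 2.57, 3.14, 3.14, 3.14, 3.14].

INTERFACE

Orientations are given as [roll, pitch, yaw] about the fixed x, y, z axes, in that order (R = Rz(yaw) Ry(pitch) Rx(roll)).
In Python, from rig import robot gives the robot as it stands. The module is installed in compiled form; this text tells all that it offers.
- The arm moves only by the tool apply_moves, never from a script. Its argument "targets" is a list of rows, each an object with "jaw": the opening, from 0 (shut) to 1 (fully open); "offset": the shift along the tool's x, y, z in mm, a list of three; "dr": the turn, a rotation vector about the tool's x, y, z in degrees, a list of three. In form: [{"jaw": jaw, "offset": [x, y, z], "dr": [wx, wy, wz]}, ...]. A call has exactly 8 rows; each row shifts and turns the commanded pose from where the row before left it, along the tool's axes as they then stand; what a row does not reach is not made up. A row lasts 1/12 s, in which the tool goes at most 41.7 mm and 7.16 degrees, less where a joint would pass 70% of its speed; a pose out of reach is approached as far as the arm can. A call is refused whole if a number of a shift passes 41.7 or a number of a turn 7.16, either way. A call with a gripper value outside its range is refused whole. The fingers move at their own pace and stop on an object; "squeeze" is the grip in N (left out, the last holds). Time passes only in rows, so rows that do not move let the fingers close, or fill a call up. It gives the time, the measured TCP pose, the force, the opening and the grip force at its end, in the units of the state.
- robot.observe(): the state, without advancing time (a new reading comes with each control period).
- robot.snapshot(name): name is "side" or "top" or "wrist"; returns a dict with "image" (480x640x3 uint8, red, green, blue), "z_map" (480x640 float32, m along the optical axis (not along the pixel's ray), 0 where there is no reading), "vfov" (degrees; the focal length in pixels is half the picture's height over the tangent of half this angle, whatever the lens; pixels are square), "cx", "cy" (the principal point, pixels), "R" (3x3) and "t" (3): a world point X has camera coordinates R X + t. Camera axes: x right, y down, z forward; pixel columns grow to the right and rows downward; lengths in m; the calibration is good to about 2 mm. The wrist camera is an equidistant fisheye: a pixel r from the principal point sees the ray r / f radians off the axis. A picture is of the moment at which its call begins.
- robot.job_done(): hands the job in; it is judged then, once.
The state is a dict: "time_s": time; "qpos": joint angles; "qd": joint speeds; "joint_torque": joint torques, N m; "eef_pos": TCP position; "orientation": TCP orientation; "wrist_force": force on the tool from outside, world axes, zero at the start; "torque": the same for the moment, N m; "width": opening from 0.0 (shut) to 1.0 (fully open); "grip_force": force on a finger pad.
Only numpy, scipy, OpenCV 4.12 (cv2) and the standard library are available. Lean on these libraries where they do the work, as an engineer would, in place of code of your own. Each camera call takes 0.05 s, during which the arm holds its last target. There are 200 camera calls.

TASK

Put the aluminium V-block away: lift the dust cap off the V-block's own bay (the one whose label shows a V-notched profile) and set it down, not dropped, upright on the cork mat, then slide the V-block along the bench, without lifting it, fully home against the back of that bay. Leave the other cap, the stepped block and the round block where they are.

Things in the scene. Friction and masses are not known exactly. Their poses are not given: they have to be found in the camera images.
- vblock: loose aluminium V-block, 86 mm wide (x), 110 mm long (y), 45 mm high, 0.55 to 0.9 kg; a V groove 54 mm wide, 27 mm deep runs along y in its top, so its ends are full width only below 18 mm; lands beside the groove 16 mm. Origin: centre of the underside. Both ends alike. Too wide to grasp: pushed low (finger centres about 30 mm up) it slides flat on the bench with ordinary friction
- bay_v: the V-block's own bay, one of three in a fixed rack, 106 mm apart, in any order; label on top at its back: rectangle with a V notch. Origin: bench level, middle of the mouth; y points into the bay, x across, z up. No floor: the bench runs on inside. Walls 5 mm thick, 50 mm high, 94 mm apart inside, ends rounded; back stop 100 mm in. The V-block has 4 mm play a side and stands 10 mm out when home
- bay_v_home (a point): the point on the bench where the V-block's origin lies when it is fully home: 45 mm in from the mouth of its bay, on the centre line; axes as bay_v
- bay_disc: the bay for the round block, of the same build and axes, label a disc; empty and capped
- bay_step: the bay for the stepped block, of the same build and axes, label a stepped profile; its block is in it, no cap
- cap_v: loose dust cap on the V-block's bay, 0.22 kg: inverted channel 102 (x, across the bay) by 64 (y) by 48 mm high; 4 mm top plate on the bay's walls, two 44 mm lips, one before the mouth, one inside. On top a black grip 20 (x) by 50 (y) by 35 mm high. Origin: centre of the footprint at the lips' lower edge, on which it stands; 6 mm above the bench at the start. Lift it 50 mm straight up to clear
- cap_v_grip (a point): centre of the cap's grip block at a good height to pinch it: 71 mm above the cap's origin, 23 mm above its top plate; pinch across the 20 mm (the cap's x)
- cap_disc: the same kind of cap on the round block's bay; leave it
- mat: cork mat fixed on the bench, 170 by 170 mm, 3 mm thick. Origin: centre of its underside
- stepblock: aluminium stepped block, 86 by 110 by 45 mm, home in its own bay; leave it. Origin: centre of the underside
- disc: round aluminium block, 86 mm across, 45 mm high, standing on the bench; leave it. Origin: centre of the underside
There are look-alikes about, which are no part of the job. Leave any pink look-alike of the vblock alone. Leave any purple look-alike of the cap_v alone.

How it is judged:
On the way, in this order (a step that is already met when the one before it is completed fails the run):
1. the V-block's bay is uncapped and its cap stands upright on the cork mat, let go (x of cap_v in the frame of mat between -0.06 and 0.06 m and y of cap_v in the frame of mat between -0.06 and 0.06 m and z of cap_v in the frame of mat below 0.009 m and angle between cap_v's own z axis and vertical below 0.1 rad and linear speed of cap_v below 0.03 m/s and contact force between the fingers and cap_v below 0.1 N), for 0.2 s.
2. the V-block is fully home in its own bay (x of vblock in the frame of bay_v_home between -0.007 and 0.007 m and y of vblock in the frame of bay_v_home between -0.005 and 0.004 m and angle between the y axis of vblock and the y axis of bay_v, either way round below 0.1 rad and angle between vblock's own z axis and vertical below 0.06 rad and linear speed of vblock below 0.02 m/s), for 0.2 s.
At the end, for the whole second after the job is handed in: The V-block is in its own bay, at most 5 mm short of home, within 7 mm of the centre line and 0.1 rad of straight, flat and at rest; its cap stands upright, released, on the mat, centre within 60 mm of the mat's centre along each mat axis; the other cap and blocks were not moved by 20 mm (all of step 1 and all of step 2); the robot touches nothing.
It fails at once if the V-block is lifted off the bench (15 mm) or tipped (0.3 rad) (height (world z) of vblock above 0.015 m or angle between vblock's own z axis and vertical above 0.3 rad).
It fails at once if the cap is dropped or thrown (over 0.5 m/s while the fingers do not hold it) (contact force between the fingers and cap_v below 0.1 N and linear speed of cap_v above 0.5 m/s).
It fails at once if the other cap, the stepped block or the round block is moved by 20 mm (distance of any of cap_disc, stepblock, disc from where it was at the start of the episode above 0.02 m).
It also fails if it takes over 72 s, if anything falls off the work surface, if the arm or the gripper's body presses on something with over 40 N, if the wrist force passes 120 N, or if a joint passes its speed limit or range.

## Working session

There is one attempt and no reset: what is moved stays moved. The work goes in short steps, Python scripts to look and compute and a tool call to move; the robot and the scene stay as the last step left them, time stands still between calls to the robot, and variables do not carry over. Pictures are saved under pics/ and viewed, at most 10 in all, crops included, and the job is handed in when it is done.

Besides the shell and the picture viewer there is one more tool, called after "Emit:" by a JSON object that holds its "op" and its "data". apply_moves: Moves the arm, as the interface text tells. Its arguments: {"type":"object","properties":{"targets":{"type":"array","items":{"type":"object","properties":{"jaw":{"type":"number"},"offset":{"type":"array","items":{"type":"number"}},"dr":{"type":"array","items":{"type":"number"}}}}},"squeeze":{"type":"number"}},"required":["targets"]}

```bash
mkdir -p pics
cat > h.py <<'E'
import numpy as np, cv2
from rig import robot
from scipy.spatial.transform import Rotation as Ro
def snap(n,f=None):
    s=robot.snapshot(n); np.savez('last_'+n+'.npz',**s)
    if f: cv2.imwrite('pics/'+f,s['image'][...,::-1])
    return s
def load(n): return np.load('last_'+n+'.npz')
def world(s,u,v,z=None):
    f=240/np.tan(np.radians(float(s['vfov']))/2)
    d=np.array([(u-s['cx'])/f,(v-s['cy'])/f,1.]); R=s['R'];t=s['t']
    c=-R.T@t; r=R.T@d
    if z is None: return c+r*float(s['z_map'][int(round(v)),int(round(u))])
    return c+r*(z-c[2])/r[2]
def st():
    o=robot.observe(); print({k:np.round(o[k],3).tolist() for k in ('time_s','qpos','eef_pos','orientation','wrist_force','width','grip_force')}); return o
E
python3 - <<'E'
from h import *
st(); s=snap('top','top1.png'); t=snap('side','side1.png')
for q in(s,t): print(q['vfov'],q['cx'],q['cy'],-q['R'].T@q['t'])
E
```

```text
{'time_s': 0.0, 'qpos': [-1.309, 0.259, 1.536, 0.0, 1.348, -0.203], 'eef_pos': [0.246, -0.491, 0.303], 'orientation': [-3.14, -0.0, 0.465], 'wrist_force': [-0.342, -0.883, 0.884], 'width': 0.996, 'grip_force': 0.0}
42.50133631893515 326.65174544213323 233.03251163954155 [ 0.33725715 -0.03625455  1.64311326]
45.68467140356158 313.1629881212388 244.7271694965729 [0.42173932 0.9270265  0.98016793]
```

View pics/top1.png

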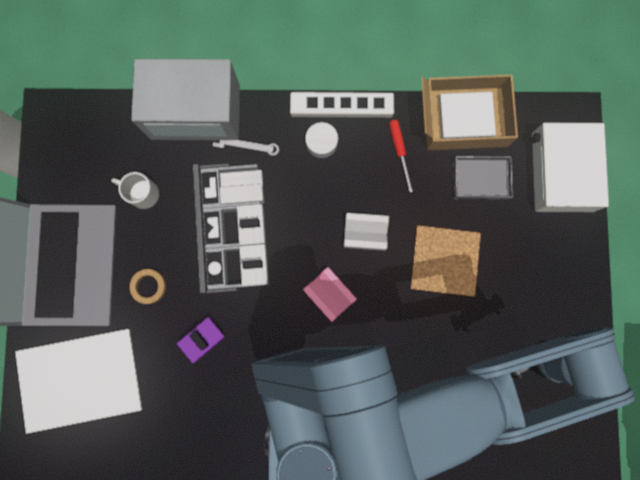

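View pics/side1.png

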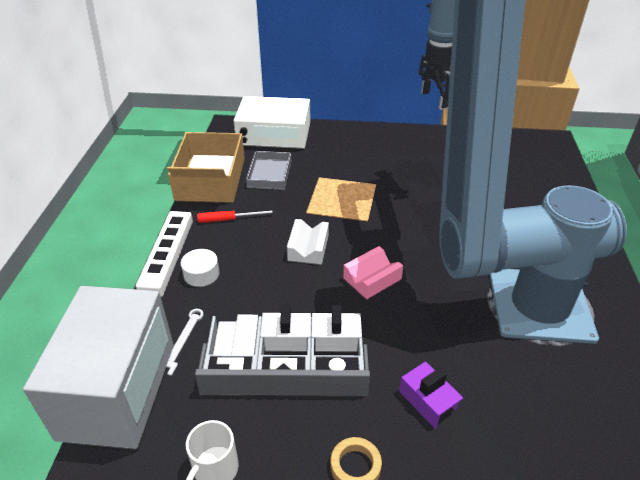

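Candidates in the top view: the caps on the rack are at (249,224) in the middle bay and (252,260) in the disc bay, and there is a purple look-alike at (200,340). For the V-block there is the silver block at (367,231) and a pink look-alike at (330,294). The labels are at (213,187) step, (213,228) V and (214,268) disc. That makes it the middle cap and the silver block. I'll check both in a close crop.

Run:
```python
from h import *
s=load('top'); I=s['image'][...,::-1]
a=cv2.resize(I[155:300,185:280],None,fx=4,fy=4,interpolation=cv2.INTER_CUBIC)
b=cv2.resize(I[205:255,335:395],None,fx=6.5,fy=6.5,interpolation=cv2.INTER_CUBIC)
c=np.zeros((580,380+390,3),np.uint8); c[:,:380]=a; c[:325,380:]=b
cv2.imwrite('pics/crop1.png',c)
P=lambda u,v,z=None: print(u,v,z,np.round(world(s,u,v,z),4))
for p in [(249,224),(240,216),(213,228),(250,233),(367,231),(352,231),(382,231),(320,140),(446,261)]: P(*p)
for p in [(418,226),(480,232),(476,296),(411,290)]: P(*p,z=0.003)
```

```text
249 224 None [0.5599 0.1547 0.0927]
240 216 None [0.5865 0.1835 0.0529]
213 228 None [0.5548 0.2533 0.0505]
250 233 None [0.5417 0.1561 0.056 ]
367 231 None [ 0.5536 -0.1496  0.0221]
352 231 None [ 0.5536 -0.11    0.0198]
382 231 None [ 0.5532 -0.1889  0.0269]
320 140 None [ 0.7934 -0.0233  0.0477]
446 261 None [ 0.4766 -0.3608  0.0069]
418 226 0.003 [ 0.5707 -0.288   0.003 ]
480 232 0.003 [ 0.5556 -0.4543  0.003 ]
476 296 0.003 [ 0.3846 -0.4393  0.003 ]
411 290 0.003 [ 0.3993 -0.2673  0.003 ]
```

View pics/crop1.png

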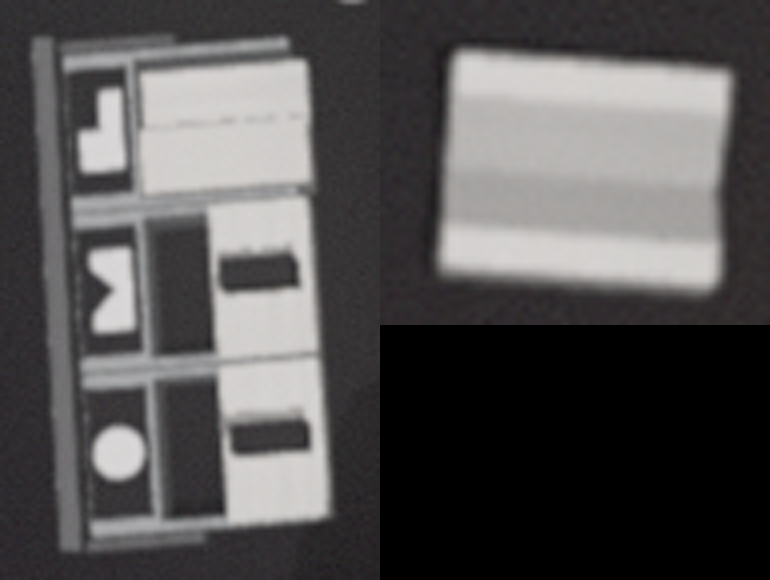

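The crop shows the V label (crop 112,290) beside the middle bay, whose cap has its grip at crop (258,272), px (249.5,223). The silver block has a groove along its length and its long axis runs across the picture. Both choices stand, so next I measure poses.

```bash
cat >> h.py <<'E'
def cloud(s,u0,u1,v0,v1):
    f=240/np.tan(np.radians(float(s['vfov']))/2)
    v,u=np.mgrid[v0:v1,u0:u1]; z=s['z_map'][v0:v1,u0:u1].astype(float)
    d=np.stack([(u-s['cx'])/f,(v-s['cy'])/f,np.ones(z.shape)],-1)*z[...,None]
    return ((d-s['t'])@s['R'])[z>0]
def rect(P,zl,zh):
    Q=P[(P[:,2]>zl)&(P[:,2]<zh)]; c,wh,a=cv2.minAreaRect((Q[:,:2]*1000).astype(np.float32))
    print(len(Q),'c',np.round(c,1),'wh',np.round(wh,1),'ang',round(a,1),'z',Q[:,2].mean().round(4)); return Q
def to(x,y,z,yaw):
    "tool-frame mm and deg to go to TCP x,y,z,yaw pointing down (shift along present axes)"
    o=robot.observe(); R=Ro.from_euler('xyz',o['orientation']); T=Ro.from_euler('xyz',[np.pi,0,yaw])
    d=np.array([x,y,z])-o['eef_pos']
    print('shift present axes',np.round(R.inv().apply(d)*1e3,1),'shift final axes',np.round(T.inv().apply(d)*1e3,1),'turn',np.round(np.degrees((R.inv()*T).as_rotvec()),2),'world',np.round(d*1e3,1))
E
python3 - <<'E'
from h import *
s=load('top')
print('grip v');rect(cloud(s,236,264,212,236),.08,.1)
print('grip d');rect(cloud(s,236,266,252,272),.08,.1)
print('cap v pixels'); 
for n,z,pts in [('capv',.054,[(208,200),(308,197),(318,353),(218,356)]),('capd',.054,[(219,360),(320,357),(330,517),(228,521)]),('gripv',.089,[(217,258),(295,254),(298,287),(221,291)])]:
    W=np.array([world(s,185+u/4-.4,155+v/4-.4,z) for u,v in pts]); e=(W[0]+W[3]-W[1]-W[2])/2; print(n,W.mean(0).round(4),'yaxis',(e/np.linalg.norm(e)).round(3),np.linalg.norm(e).round(4),np.linalg.norm(W[0]-W[3]).round(4))
W=np.array([world(s,335+(u-380)/6.5-.4,205+v/6.5-.4,.045) for u,v in [(453,48),(732,68),(719,292),(438,275)]]);e=(W[0]+W[3]-W[1]-W[2])/2;print('vb',W.mean(0).round(4),e/np.linalg.norm(e),np.linalg.norm(e),np.linalg.norm(W[0]-W[3]))
print('vb');rect(cloud(s,335,395,205,255),.01,.06);rect(cloud(s,335,395,205,255),.038,.06)
print('rack');rect(cloud(s,185,280,155,300),.035,.058)
W=np.array([world(s,u,v,.003) for u,v in [(418,226),(480,232),(476,296),(411,290)]]);print('mat',W.mean(0))
E
```

```text
grip v
162 c [564.5 156.7] wh [21.2 50.2] ang 5.4 z 0.0887
grip d
158 c [459.  146.9] wh [20.5 49.8] ang 4.0 z 0.089
cap v pixels
capv [0.5665 0.156  0.054 ] yaxis [-0.038  0.999  0.   ] 0.065 0.1028
capd [0.4609 0.1464 0.054 ] yaxis [-0.041  0.999  0.   ] 0.0654 0.1042
gripv [0.5638 0.1551 0.089 ] yaxis [-0.059  0.998  0.   ] 0.0493 0.0214
vb [ 0.551 -0.146  0.045] [0.0593978  0.99823439 0.        ] 0.11279053780535069 0.09233323486031922
vb
1441 c [ 545.3 -132.5] wh [117.  158.7] ang 17.8 z 0.0362
735 c [ 550.4 -145.4] wh [110.   86.7] ang 86.2 z 0.0446
rack
5000 c [559.8 206.9] wh [335.9 168.8] ang 4.4 z 0.0498
mat [ 0.47753418 -0.36222933  0.003     ]
```

Run:
```python
from h import *
to(.5645,.1565,.25,1.658)
```

```text
shift present axes [ 574.7 -436.4   54.1] shift final axes [617.6 373.3  53.1] turn [ -0.07  -0.08 -68.36] world [318.1 647.8 -53.1]
```

Emit:
{"op": "apply_moves", "data": {"targets": [{"jaw": 1,"offset": [28.7,-21.8,2.5],"dr": [0,0,0]},{"jaw": 1,"offset": [28.7,-21.8,2.5],"dr": [0,0,0]},{"jaw": 1,"offset": [28.7,-21.8,2.5],"dr": [0,0,0]},{"jaw": 1,"offset": [28.7,-21.8,2.5],"dr": [0,0,0]},{"jaw": 1,"offset": [28.7,-21.8,2.5],"dr": [0,0,0]},{"jaw": 1,"offset": [28.7,-21.8,2.5],"dr": [0,0,0]},{"jaw": 1,"offset": [28.7,-21.8,2.5],"dr": [0,0,0]},{"jaw": 1,"offset": [28.7,-21.8,2.5],"dr": [0,0,0]}], "squeeze": 40}}

```text
time_s: 0.77
eef_pos: [0.3738, -0.231, 0.2836]
orientation: [-3.141, 0.0, 0.464]
wrist_force: [0.2, -0.2, -0.4]
width: 0.997
grip_force: 0.0
```

Emit:
{"op": "apply_moves", "data": {"targets": [{"jaw": 1,"offset": [28.7,-21.8,2.5],"dr": [0,0,0]},{"jaw": 1,"offset": [28.7,-21.8,2.5],"dr": [0,0,0]},{"jaw": 1,"offset": [28.7,-21.8,2.5],"dr": [0,0,0]},{"jaw": 1,"offset": [28.7,-21.8,2.5],"dr": [0,0,0]},{"jaw": 1,"offset": [28.7,-21.8,2.5],"dr": [0,0,0]},{"jaw": 1,"offset": [28.7,-21.8,2.5],"dr": [0,0,0]},{"jaw": 1,"offset": [28.7,-21.8,2.5],"dr": [0,0,0]},{"jaw": 1,"offset": [28.7,-21.8,2.5],"dr": [0,0,0]}]}}

```text
time_s: 1.43
eef_pos: [0.5009, 0.0279, 0.2635]
orientation: [-3.141, 0.0, 0.465]
wrist_force: [0.3, -0.7, 0.2]
width: 1.003
grip_force: 0.0
```

Emit:
{"op": "apply_moves", "data": {"targets": [{"jaw": 1,"offset": [28.7,-21.8,2.5],"dr": [0,0,0]},{"jaw": 1,"offset": [28.7,-21.8,2.5],"dr": [0,0,0]},{"jaw": 1,"offset": [28.7,-21.8,2.5],"dr": [0,0,0]},{"jaw": 1,"offset": [28.7,-21.8,2.5],"dr": [0,0,0]},{"jaw": 1,"offset": [0,0,0],"dr": [0,0,-6.8]},{"jaw": 1,"offset": [0,0,0],"dr": [0,0,-6.8]},{"jaw": 1,"offset": [0,0,0],"dr": [0,0,-6.8]},{"jaw": 1,"offset": [0,0,0],"dr": [0,0,-6.8]}]}}

```text
time_s: 2.1
eef_pos: [0.5639, 0.1559, 0.2531]
orientation: [-3.14, 0.001, 0.946]
wrist_force: [-0.5, 0.4, 0.1]
width: 1.001
grip_force: 0.0
```

Emit:
{"op": "apply_moves", "data": {"targets": [{"jaw": 1,"offset": [0,0,0],"dr": [0,0,-6.8]},{"jaw": 1,"offset": [0,0,0],"dr": [0,0,-6.8]},{"jaw": 1,"offset": [0,0,0],"dr": [0,0,-6.8]},{"jaw": 1,"offset": [0,0,0],"dr": [0,0,-6.8]},{"jaw": 1,"offset": [0,0,0],"dr": [0,0,-6.8]},{"jaw": 1,"offset": [0,0,0],"dr": [0,0,-6.8]},{"jaw": 0.7,"offset": [0,0,0],"dr": [0,0,0]},{"jaw": 0.7,"offset": [0,0,0],"dr": [0,0,0]}]}}

```text
time_s: 2.77
eef_pos: [0.564, 0.1554, 0.2535]
orientation: [-3.141, -0.0, 1.648]
wrist_force: [-0.7, 0.6, -0.1]
width: 0.749
grip_force: 0.0
```

Run:
```python
from h import *
st(); to(.5645,.1565,.134,1.658); s=snap('wrist','w1.png'); print(s['vfov'],s['cx'],s['cy'],s['R'].round(2).tolist(),-s['R'].T@s['t'])
```

```text
{'time_s': 2.767, 'qpos': [0.078, 0.358, 1.522, 0.0, 1.262, 0.001], 'eef_pos': [0.564, 0.155, 0.254], 'orientation': [-3.141, -0.0, 1.648], 'wrist_force': [-0.723, 0.604, -0.088], 'width': 0.749, 'grip_force': 0.0}
shift present axes [  1.1   0.6 119.5] shift final axes [  1.1   0.6 119.5] turn [-0.05 -0.   -0.57] world [   0.5    1.1 -119.5]
65.70646984690485 320.2054135316009 239.21821527506975 [[1.0, 0.08, -0.0], [0.07, -0.94, 0.32], [0.02, -0.32, -0.95]] [0.55748647 0.23885544 0.32351824]
```

View pics/w1.png

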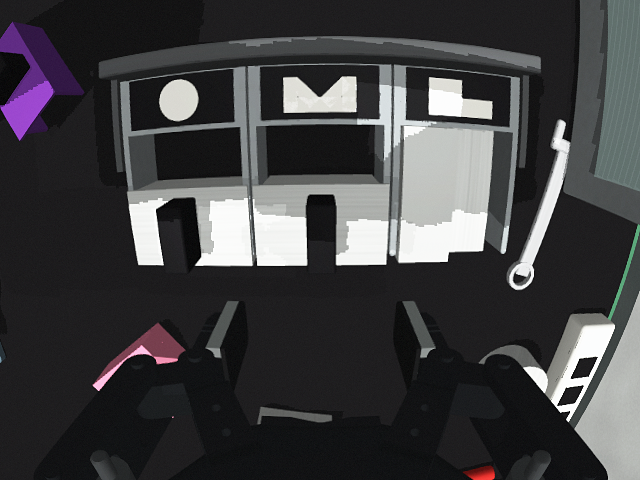

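The wrist view shows the V label at (320,95) and the V cap directly ahead, with its grip at (320,235). I'll refine the bay axis and the grip from this view's depth.

```bash
cat >> h.py <<'E'
def fcloud(s,u0,u1,v0,v1,step=1):
    f=240/np.tan(np.radians(float(s['vfov']))/2)
    v,u=np.mgrid[v0:v1:step,u0:u1:step]; z=s['z_map'][v,u].astype(float)
    dx,dy=u-s['cx'],v-s['cy']; r=np.hypot(dx,dy)+1e-9; k=np.tan(r/f)/r
    d=np.stack([dx*k,dy*k,np.ones(z.shape)],-1)*z[...,None]
    return ((d-s['t'])@s['R'])[z>0]
E
python3 - <<'E'
from h import *
s=load('wrist')
print('gripv');rect(fcloud(s,290,350,185,280),.083,.095)
print('gripd');rect(fcloud(s,150,210,185,280),.083,.095)
print('plate v');rect(fcloud(s,246,395,170,272),.0515,.057)
print('labels front plate/wall tops');Q=rect(fcloud(s,95,545,35,270),.047,.0525)
# bay walls: midline estimates by histogram along rack x, in the open stretch
for a in (.07,.08,.087,.095,.1):
    X=np.array([np.cos(a),np.sin(a)]);Y=np.array([-np.sin(a),np.cos(a)])
    y=Q[:,:2]@Y; m=(y>.12+0)&(y<.18); h,e=np.histogram((Q[:,:2]@X)[m],np.arange(.3,.8,.001)); 
    print(a,'peaky',int((h**2).sum()), [ (round(e[i],3),int(h[i])) for i in np.where(h>.35*h.max())[0]][:24])
E
```

```text
gripv
2056 c [564.1 159.3] wh [19.3 49.5] ang 5.0 z 0.0887
gripd
1827 c [459.1 150. ] wh [20.6 49.7] ang 5.1 z 0.0883
plate v
9052 c [561.8 163. ] wh [116.2  73.9] ang 5.2 z 0.0539
labels front plate/wall tops
26349 c [560.1 204.7] wh [335.4 157.3] ang 5.1 z 0.0506
0.07 peaky 164175 [(np.float64(0.418), 45), (np.float64(0.419), 58), (np.float64(0.42), 49), (np.float64(0.514), 47), (np.float64(0.515), 52), (np.float64(0.516), 51), (np.float64(0.517), 56), (np.float64(0.518), 108), (np.float64(0.519), 70), (np.float64(0.521), 53), (np.float64(0.522), 51), (np.float64(0.523), 54), (np.float64(0.524), 54), (np.float64(0.525), 60), (np.float64(0.62), 56), (np.float64(0.621), 49), (np.float64(0.622), 50), (np.float64(0.623), 46), (np.float64(0.624), 45), (np.float64(0.627), 117), (np.float64(0.628), 91), (np.float64(0.629), 110), (np.float64(0.63), 93), (np.float64(0.631), 97)]
0.08 peaky 195822 [(np.float64(0.413), 45), (np.float64(0.418), 50), (np.float64(0.419), 44), (np.float64(0.42), 44), (np.float64(0.421), 85), (np.float64(0.516), 62), (np.float64(0.517), 58), (np.float64(0.518), 65
[... 1563 characters left out ...]
68), (np.float64(0.628), 86), (np.float64(0.631), 121), (np.float64(0.632), 101)]
0.1 peaky 265950 [(np.float64(0.416), 59), (np.float64(0.42), 48), (np.float64(0.421), 54), (np.float64(0.422), 48), (np.float64(0.423), 59), (np.float64(0.424), 100), (np.float64(0.425), 45), (np.float64(0.519), 71), (np.float64(0.52), 83), (np.float64(0.521), 76), (np.float64(0.522), 107), (np.float64(0.523), 107), (np.float64(0.526), 79), (np.float64(0.527), 80), (np.float64(0.528), 74), (np.float64(0.529), 91), (np.float64(0.53), 91), (np.float64(0.624), 48), (np.float64(0.625), 102), (np.float64(0.626), 82), (np.float64(0.627), 71), (np.float64(0.628), 91), (np.float64(0.629), 75), (np.float64(0.631), 71)]
```

Emit:
{"op": "apply_moves", "data": {"targets": [{"jaw": 0.7,"offset": [2.5,0.8,15],"dr": [0,0,-0.6]},{"jaw": 0.7,"offset": [0,0,20],"dr": [0,0,0]},{"jaw": 0.7,"offset": [0,0,20],"dr": [0,0,0]},{"jaw": 0.7,"offset": [0,0,20],"dr": [0,0,0]},{"jaw": 0.7,"offset": [0,0,20],"dr": [0,0,0]},{"jaw": 0.7,"offset": [0,0,14],"dr": [0,0,0]},{"jaw": 0.7,"offset": [0,0,10],"dr": [0,0,0]},{"jaw": 0.7,"offset": [0,0,0],"dr": [0,0,0]}]}}

```text
time_s: 3.48
eef_pos: [0.5636, 0.1578, 0.1326]
orientation: [-3.137, -0.0, 1.66]
wrist_force: [-0.1, 0.1, 0.1]
width: 0.7
grip_force: 0.0
```

Emit:
{"op": "apply_moves", "data": {"targets": [{"jaw": 0,"offset": [0,0,0],"dr": [0,0,0]},{"jaw": 0,"offset": [0,0,0],"dr": [0,0,0]},{"jaw": 0,"offset": [0,0,0],"dr": [0,0,0]},{"jaw": 0,"offset": [0,0,0],"dr": [0,0,0]},{"jaw": 0,"offset": [0,0,0],"dr": [0,0,0]},{"jaw": 0,"offset": [0,0,0],"dr": [0,0,0]},{"jaw": 0,"offset": [0,0,0],"dr": [0,0,0]},{"jaw": 0,"offset": [0,0,0],"dr": [0,0,0]}], "squeeze": 40}}

```text
time_s: 4.15
eef_pos: [0.5654, 0.158, 0.1363]
orientation: [3.139, 0.0, 1.662]
wrist_force: [-1.7, -0.7, 7.0]
width: 0.227
grip_force: 40.2
```

Emit:
{"op": "apply_moves", "data": {"targets": [{"jaw": 0,"offset": [0,0,-5],"dr": [0,0,0]},{"jaw": 0,"offset": [0,0,-8],"dr": [0,0,0]},{"jaw": 0,"offset": [0,0,-12],"dr": [0,0,0]},{"jaw": 0,"offset": [0,0,-18],"dr": [0,0,0]},{"jaw": 0,"offset": [0,0,-20],"dr": [0,0,0]},{"jaw": 0,"offset": [0,0,-20],"dr": [0,0,0]},{"jaw": 0,"offset": [0,0,-15],"dr": [0,0,0]},{"jaw": 0,"offset": [0,0,-5],"dr": [0,0,0]}]}}

```text
time_s: 4.82
eef_pos: [0.5658, 0.1581, 0.2411]
orientation: [3.137, 0.0, 1.662]
wrist_force: [0.4, 0.9, -2.3]
width: 0.227
grip_force: 39.3
```

Run:
```python
from h import *
st(); to(.475,-.375,.236,1.662); to(.475,-.375,.236,1.49)
```

```text
{'time_s': 4.817, 'qpos': [0.083, 0.37, 1.536, 0.0, 1.23, -0.009], 'eef_pos': [0.566, 0.158, 0.241], 'orientation': [3.137, 0.0, 1.662], 'wrist_force': [0.382, 0.854, -2.317], 'width': 0.227, 'grip_force': 39.339}
shift present axes [-522.6 -139.1    4.5] shift final axes [-522.6 -139.     5.1] turn [0.27 0.   0.01] world [ -90.8 -533.1   -5.1]
shift present axes [-522.6 -139.1    4.5] shift final axes [-538.7  -47.5    5.1] turn [ 0.27 -0.02  9.86] world [ -90.8 -533.1   -5.1]
```

Emit:
{"op": "apply_moves", "data": {"targets": [{"jaw": 0,"offset": [-12,-3.2,0],"dr": [0,0,0]},{"jaw": 0,"offset": [-20,-5.3,0],"dr": [0,0,0]},{"jaw": 0,"offset": [-24,-6.4,0],"dr": [0,0,0]},{"jaw": 0,"offset": [-24,-6.4,0],"dr": [0,0,0]},{"jaw": 0,"offset": [-24,-6.4,0],"dr": [0,0,0]},{"jaw": 0,"offset": [-24,-6.4,0],"dr": [0,0,0]},{"jaw": 0,"offset": [-24,-6.4,0],"dr": [0,0,0]},{"jaw": 0,"offset": [-24,-6.4,0],"dr": [0,0,0]}]}}

```text
time_s: 5.48
eef_pos: [0.5328, -0.0231, 0.2366]
orientation: [-3.139, -0.001, 1.662]
wrist_force: [-0.1, -0.2, -2.5]
width: 0.225
grip_force: 39.3
```

Emit:
{"op": "apply_moves", "data": {"targets": [{"jaw": 0,"offset": [-24,-6.4,0],"dr": [0,0,0]},{"jaw": 0,"offset": [-24,-6.4,0],"dr": [0,0,0]},{"jaw": 0,"offset": [-24,-6.4,0],"dr": [0,0,0]},{"jaw": 0,"offset": [-24,-6.4,0],"dr": [0,0,0]},{"jaw": 0,"offset": [-24,-6.4,0],"dr": [0,0,0]},{"jaw": 0,"offset": [-24,-6.4,0],"dr": [0,0,0]},{"jaw": 0,"offset": [-24,-6.4,0],"dr": [0,0,0]},{"jaw": 0,"offset": [-24,-6.4,0],"dr": [0,0,0]}]}}

```text
time_s: 6.15
eef_pos: [0.4992, -0.2187, 0.2366]
orientation: [-3.139, -0.001, 1.662]
wrist_force: [0.0, -1.5, -2.1]
width: 0.225
grip_force: 39.3
```

Emit:
{"op": "apply_moves", "data": {"targets": [{"jaw": 0,"offset": [-24,-6.4,0],"dr": [0,0,0]},{"jaw": 0,"offset": [-24,-6.4,0],"dr": [0,0,0]},{"jaw": 0,"offset": [-24,-6.4,0],"dr": [0,0,0]},{"jaw": 0,"offset": [-24,-6.4,0],"dr": [0,0,0]},{"jaw": 0,"offset": [-24,-6.4,0],"dr": [0,0,0]},{"jaw": 0,"offset": [-20,-5.3,0],"dr": [0,0,0]},{"jaw": 0,"offset": [-10,-2.7,0],"dr": [0,0,0]},{"jaw": 0,"offset": [-5,-1.3,0],"dr": [0,0,0]}]}}

```text
time_s: 6.82
eef_pos: [0.4724, -0.377, 0.2366]
orientation: [-3.14, -0.001, 1.66]
wrist_force: [-0.0, -0.1, -2.5]
width: 0.226
grip_force: 39.3
```

Emit:
{"op": "apply_moves", "data": {"targets": [{"jaw": 0,"offset": [0,0,10],"dr": [0,0,0]},{"jaw": 0,"offset": [0,0,15],"dr": [0,0,0]},{"jaw": 0,"offset": [0,0,20],"dr": [0,0,0]},{"jaw": 0,"offset": [0,0,20],"dr": [0,0,0]},{"jaw": 0,"offset": [0,0,15],"dr": [0,0,0]},{"jaw": 0,"offset": [0,0,10],"dr": [0,0,0]},{"jaw": 0,"offset": [0,0,5],"dr": [0,0,0]},{"jaw": 0,"offset": [0,0,0],"dr": [0,0,0]}]}}

```text
time_s: 7.48
eef_pos: [0.4734, -0.3742, 0.1415]
orientation: [-3.14, -0.002, 1.663]
wrist_force: [-0.5, 0.4, -2.1]
width: 0.226
grip_force: 39.3
```

Run:
```python
from h import *
st(); s=snap('side','side2.png')
cv2.imwrite('pics/side2c.png',cv2.resize(s['image'][100:280,220:460,::-1],None,fx=3,fy=3))
```

```text
{'time_s': 7.483, 'qpos': [-0.854, 0.502, 1.599, 0.0, 1.044, -0.946], 'eef_pos': [0.473, -0.374, 0.141], 'orientation': [-3.14, -0.002, 1.663], 'wrist_force': [-0.458, 0.442, -2.145], 'width': 0.226, 'grip_force': 39.295}
```

View pics/side2c.png

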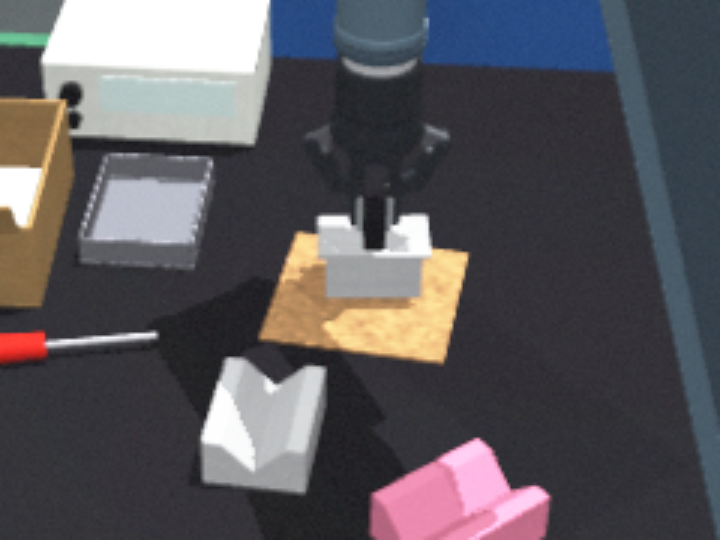

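The cap (crop 375,255) hangs upright just above the mat. I'll lower it slowly to contact.

Emit:
{"op": "apply_moves", "data": {"targets": [{"jaw": 0,"offset": [0,0,2.5],"dr": [0,0,0]},{"jaw": 0,"offset": [0,0,2],"dr": [0,0,0]},{"jaw": 0,"offset": [0,0,1.5],"dr": [0,0,0]},{"jaw": 0,"offset": [0,0,1],"dr": [0,0,0]},{"jaw": 0,"offset": [0,0,1],"dr": [0,0,0]},{"jaw": 0,"offset": [0,0,0.5],"dr": [0,0,0]},{"jaw": 0,"offset": [0,0,0],"dr": [0,0,0]},{"jaw": 0,"offset": [0,0,0],"dr": [0,0,0]}]}}

```text
time_s: 8.2
eef_pos: [0.4737, -0.3756, 0.1344]
orientation: [3.142, -0.0, 1.662]
wrist_force: [-0.8, -0.2, -2.2]
width: 0.228
grip_force: 39.3
```

Emit:
{"op": "apply_moves", "data": {"targets": [{"jaw": 0,"offset": [0,0,1],"dr": [0,0,0]},{"jaw": 0,"offset": [0,0,1],"dr": [0,0,0]},{"jaw": 0,"offset": [0,0,0.7],"dr": [0,0,0]},{"jaw": 0,"offset": [0,0,0],"dr": [0,0,0]},{"jaw": 0,"offset": [0,0,0],"dr": [0,0,0]},{"jaw": 0,"offset": [0,0,0],"dr": [0,0,0]},{"jaw": 0,"offset": [0,0,0],"dr": [0,0,0]},{"jaw": 0,"offset": [0,0,0],"dr": [0,0,0]}]}}

```text
time_s: 8.87
eef_pos: [0.4737, -0.3757, 0.1333]
orientation: [3.141, 0.001, 1.662]
wrist_force: [-3.8, 2.6, 8.5]
width: 0.229
grip_force: 40.7
```

Contact made at +8.5 N, so I release, lift clear and turn toward the V-block.

Emit:
{"op": "apply_moves", "data": {"targets": [{"jaw": 0.3,"offset": [0,0,0],"dr": [0,0,0]},{"jaw": 0.45,"offset": [0,0,0],"dr": [0,0,0]},{"jaw": 0.6,"offset": [0,0,0],"dr": [0,0,0]},{"jaw": 0.6,"offset": [0,0,0],"dr": [0,0,0]},{"jaw": 0.6,"offset": [0,0,0],"dr": [0,0,0]},{"jaw": 0.6,"offset": [0,0,0],"dr": [0,0,0]},{"jaw": 0.6,"offset": [0,0,-10],"dr": [0,0,0]},{"jaw": 0.6,"offset": [0,0,-20],"dr": [0,0,0]}]}}

```text
time_s: 9.53
eef_pos: [0.4726, -0.3744, 0.1599]
orientation: [-3.138, -0.005, 1.662]
wrist_force: [-0.5, 0.0, 0.6]
width: 0.6
grip_force: 0.0
```

Emit:
{"op": "apply_moves", "data": {"targets": [{"jaw": 0.7,"offset": [0,0,-30],"dr": [0,0,0]},{"jaw": 0.7,"offset": [0,0,-30],"dr": [0,0,0]},{"jaw": 0.7,"offset": [0,0,-30],"dr": [0,0,0]},{"jaw": 0.7,"offset": [0,0,0],"dr": [0,0,7]},{"jaw": 0.7,"offset": [0,0,0],"dr": [0,0,7]},{"jaw": 0.7,"offset": [0,0,0],"dr": [0,0,7]},{"jaw": 0.7,"offset": [0,0,0],"dr": [0,0,7]},{"jaw": 0.7,"offset": [0,0,0],"dr": [0,0,7]}]}}

```text
time_s: 10.2
eef_pos: [0.4737, -0.3756, 0.2527]
orientation: [3.141, 0.0, 1.045]
wrist_force: [-0.9, -0.4, -0.2]
width: 0.703
grip_force: 0.0
```

Run:
```python
from h import *
st(); s=snap('top')
P=cloud(s,330,500,200,310)
C=P[P[:,1]<-.29]
print('cap plate');rect(C,.045,.058);print('grip');rect(C,.08,.1)
print('vb');B=P[(P[:,1]>-.23)&(P[:,0]>.48)];rect(B,.038,.06)
```

```text
{'time_s': 10.2, 'qpos': [-0.855, 0.392, 1.474, 0.0, 1.275, -0.329], 'eef_pos': [0.474, -0.376, 0.253], 'orientation': [3.141, 0.0, 1.045], 'wrist_force': [-0.877, -0.39, -0.227], 'width': 0.703, 'grip_force': 0.0}
cap plate
265 c [ 474.8 -375.6] wh [102.4  63.4] ang 6.7 z 0.0511
grip
45 c [ 472.2 -379.2] wh [12.9 34. ] ang 40.9 z 0.0868
vb
727 c [ 550.2 -145.3] wh [109.8  87.3] ang 86.4 z 0.0446
```

The cap stands on the mat with its plate at 51 mm, centred at about (-3,-13) mm. The block's yaw differs from the bay by about 9° and it sits about 40 mm to the side. First I push it from its long side onto the bay's axis while turning it straight, then I push from behind.

Run:
```python
from h import *
to(.476,-.141,.25,-.0645)
```

```text
shift present axes [ 203.2 -117.2    2.5] shift final axes [ -12.8 -234.2    2.6] turn [ 4.000e-02 -1.000e-02  6.317e+01] world [  2.3 234.6  -2.6]
```

Emit:
{"op": "apply_moves", "data": {"targets": [{"jaw": 0.8,"offset": [0,0,0],"dr": [0,0,7]},{"jaw": 0.8,"offset": [0,0,0],"dr": [0,0,7]},{"jaw": 0.8,"offset": [0,0,0],"dr": [0,0,7]},{"jaw": 0.8,"offset": [0,0,0],"dr": [0,0,7]},{"jaw": 0.8,"offset": [0,0,0],"dr": [0,0,7]},{"jaw": 0.8,"offset": [0,0,0],"dr": [0,0,7]},{"jaw": 0.8,"offset": [0,0,0],"dr": [0,0,7]},{"jaw": 0.8,"offset": [0,0,0],"dr": [0,0,7]}]}}

```text
time_s: 10.92
eef_pos: [0.4737, -0.3756, 0.2523]
orientation: [3.141, -0.0, 0.071]
wrist_force: [-1.2, -0.3, -0.2]
width: 0.803
grip_force: 0.0
```

Emit:
{"op": "apply_moves", "data": {"targets": [{"jaw": 0.8,"offset": [0,0,0],"dr": [0,0,7.1]},{"jaw": 0.8,"offset": [-1.8,-33.5,0],"dr": [0,0,0]},{"jaw": 0.8,"offset": [-1.8,-33.5,0],"dr": [0,0,0]},{"jaw": 0.8,"offset": [-1.8,-33.5,0],"dr": [0,0,0]},{"jaw": 0.8,"offset": [-1.8,-33.5,0],"dr": [0,0,0]},{"jaw": 0.8,"offset": [-1.8,-33.5,0],"dr": [0,0,0]},{"jaw": 0.8,"offset": [-1.8,-33.5,0],"dr": [0,0,0]},{"jaw": 0.8,"offset": [-1.8,-33.5,0],"dr": [0,0,0]}]}}

```text
time_s: 11.58
eef_pos: [0.4726, -0.1393, 0.2524]
orientation: [3.141, -0.001, -0.047]
wrist_force: [0.9, -0.5, 0.9]
width: 0.8
grip_force: 0.0
```

Emit:
{"op": "apply_moves", "data": {"targets": [{"jaw": 0.8,"offset": [0,0,20],"dr": [0,0,0]},{"jaw": 0.8,"offset": [0,0,30],"dr": [0,0,0]},{"jaw": 0.8,"offset": [0,0,30],"dr": [0,0,0]},{"jaw": 0.8,"offset": [0,0,30],"dr": [0,0,0]},{"jaw": 0.8,"offset": [0,0,30],"dr": [0,0,0]},{"jaw": 0.8,"offset": [0,0,20],"dr": [0,0,0]},{"jaw": 0.8,"offset": [0,0,8],"dr": [0,0,0]},{"jaw": 0.8,"offset": [0,0,0],"dr": [0,0,0]}]}}

```text
time_s: 12.25
eef_pos: [0.472, -0.1403, 0.0824]
orientation: [-3.14, 0.003, -0.048]
wrist_force: [-0.6, -0.1, -0.6]
width: 0.8
grip_force: 0.0
```

Run:
```python
from h import *
st(); to(.4961,-.142,.083,-.0645); to(.5373,-.1468,.083,.089)
```

```text
{'time_s': 12.25, 'qpos': [-0.516, 0.429, 1.927, 0.0, 0.789, 1.103], 'eef_pos': [0.472, -0.14, 0.082], 'orientation': [-3.14, 0.003, -0.048], 'wrist_force': [-0.578, -0.084, -0.649], 'width': 0.8, 'grip_force': 0.0}
shift present axes [24.2  0.5 -0.7] shift final axes [24.2  0.1 -0.6] turn [-0.09  0.19  0.92] world [24.1 -1.7  0.6]
shift present axes [65.6  3.3 -0.8] shift final axes [64.5 12.3 -0.6] turn [-0.11  0.18 -7.87] world [65.3 -6.5  0.6]
```

Emit:
{"op": "apply_moves", "data": {"targets": [{"jaw": 0.8,"offset": [6,0,0],"dr": [0,0,0.9]},{"jaw": 0.8,"offset": [6,0,0],"dr": [0,0,0]},{"jaw": 0.8,"offset": [6,0,0],"dr": [0,0,0]},{"jaw": 0.8,"offset": [4,0,0],"dr": [0,0,0]},{"jaw": 0.8,"offset": [3,0.2,0],"dr": [0,0,0]},{"jaw": 0.8,"offset": [3,0.4,0],"dr": [0,0,-0.7]},{"jaw": 0.8,"offset": [3,0.4,0],"dr": [0,0,-0.7]},{"jaw": 0.8,"offset": [3,0.4,0],"dr": [0,0,-0.7]}]}}

```text
time_s: 12.92
eef_pos: [0.5052, -0.1438, 0.0842]
orientation: [-3.141, 0.004, -0.028]
wrist_force: [-8.9, -0.6, 7.1]
width: 0.797
grip_force: 4.5
```

Emit:
{"op": "apply_moves", "data": {"targets": [{"jaw": 0.8,"offset": [3,0.4,0],"dr": [0,0,-0.7]},{"jaw": 0.8,"offset": [3,0.4,0],"dr": [0,0,-0.7]},{"jaw": 0.8,"offset": [3,0.4,0],"dr": [0,0,-0.7]},{"jaw": 0.8,"offset": [3,0.4,0],"dr": [0,0,-0.7]},{"jaw": 0.8,"offset": [3,0.4,0],"dr": [0,0,-0.7]},{"jaw": 0.8,"offset": [3,0.4,0],"dr": [0,0,-0.7]},{"jaw": 0.8,"offset": [3,0.4,0],"dr": [0,0,-0.7]},{"jaw": 0.8,"offset": [2,0.3,0],"dr": [0,0,-0.6]}]}}

```text
time_s: 13.58
eef_pos: [0.5287, -0.1469, 0.0842]
orientation: [-3.141, 0.003, 0.068]
wrist_force: [-8.0, -1.5, 4.9]
width: 0.801
grip_force: 3.8
```

Run:
```python
from h import *
st(); to(.5373,-.1468,.083,.089); s=snap('top'); cv2.imwrite('pics/t3.png',cv2.resize(s['image'][130:320,190:500,::-1],None,fx=2.5,fy=2.5))
P=cloud(s,340,400,195,260); rect(P[(P[:,0]>.53)],.038,.055)
```

```text
{'time_s': 13.583, 'qpos': [-0.474, 0.5, 1.786, -0.002, 0.858, 1.03], 'eef_pos': [0.529, -0.147, 0.084], 'orientation': [-3.141, 0.003, 0.068], 'wrist_force': [-7.969, -1.501, 4.864], 'width': 0.801, 'grip_force': 3.785}
shift present axes [8.6 0.5 1.2] shift final axes [8.6 0.6 1.2] turn [-0.03  0.17 -1.19] world [ 8.6  0.1 -1.2]
75 c [582.4 -98.3] wh [81.2 21.6] ang 4.3 z 0.0447
```

View pics/t3.png

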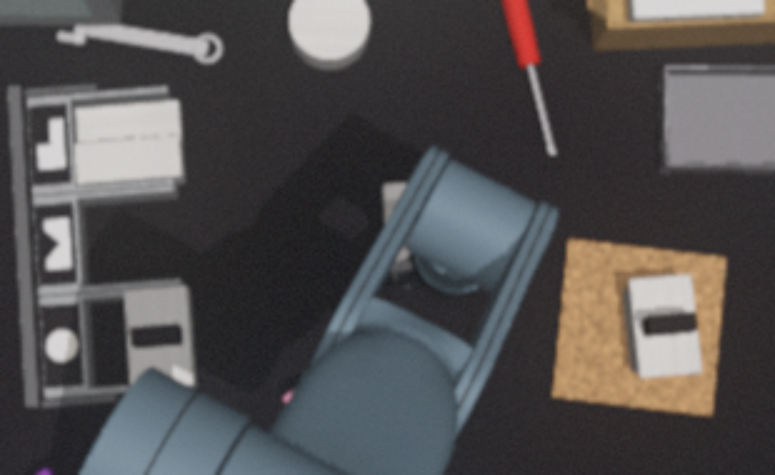

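The V bay is open and the cap stands on the mat (crop 665,325). The arm hides most of the block, so I finish this push, back off and rise, then measure.

Emit:
{"op": "apply_moves", "data": {"targets": [{"jaw": 0.8,"offset": [2,0.1,0],"dr": [0,0,-0.3]},{"jaw": 0.8,"offset": [2,0.1,0],"dr": [0,0,-0.3]},{"jaw": 0.8,"offset": [2,0.1,0],"dr": [0,0,-0.3]},{"jaw": 0.8,"offset": [1.5,0,0],"dr": [0,0,-0.2]},{"jaw": 0.8,"offset": [0,0,0],"dr": [0,0,0]},{"jaw": 0.8,"offset": [0,0,0],"dr": [0,0,0]},{"jaw": 0.8,"offset": [-8,0,0],"dr": [0,0,0]},{"jaw": 0.8,"offset": [-20,0,0],"dr": [0,0,0]}]}}

```text
time_s: 14.3
eef_pos: [0.5115, -0.1498, 0.0846]
orientation: [3.139, -0.004, 0.087]
wrist_force: [0.5, -1.2, 0.1]
width: 0.798
grip_force: 0.0
```

Emit:
{"op": "apply_moves", "data": {"targets": [{"jaw": 0.8,"offset": [-20,0,0],"dr": [0,0,0]},{"jaw": 0.8,"offset": [0,0,-30],"dr": [0,0,0]},{"jaw": 0.8,"offset": [0,0,-40],"dr": [0,0,0]},{"jaw": 0.8,"offset": [0,0,-40],"dr": [0,0,0]},{"jaw": 0.8,"offset": [-40,0,-30],"dr": [0,0,0]},{"jaw": 0.8,"offset": [-35,0,0],"dr": [0,0,0]},{"jaw": 0.8,"offset": [-20,0,0],"dr": [0,0,0]},{"jaw": 0.8,"offset": [0,0,0],"dr": [0,0,0]}]}}

```text
time_s: 14.97
eef_pos: [0.3982, -0.1578, 0.2195]
orientation: [3.141, 0.001, 0.085]
wrist_force: [-0.1, -0.1, 0.1]
width: 0.802
grip_force: 0.0
```

Run:
```python
from h import *
st(); s=snap('top')
P=cloud(s,330,400,185,260); Q=rect(P[(P[:,0]>.52)],.038,.06)
s=snap('wrist'); P=fcloud(s,0,640,0,480,2); m=(P[:,0]>.52)&(P[:,0]<.67)&(P[:,1]>-.24)&(P[:,1]<-.05);rect(P[m],.038,.055)
c=Q[:,:2].mean(0); print(c, c@[.99604,.08888])
```

```text
{'time_s': 14.967, 'qpos': [-0.639, 0.121, 1.933, -0.001, 1.088, 0.847], 'eef_pos': [0.398, -0.158, 0.219], 'orientation': [3.141, 0.001, 0.085], 'wrist_force': [-0.068, -0.106, 0.102], 'width': 0.802, 'grip_force': 0.0}
745 c [ 590.4 -141.4] wh [ 87.5 110. ] ang 4.8 z 0.0443
1091 c [ 556.2 -142.2] wh [ 19.8 110.5] ang 4.7 z 0.0446
[ 0.59068967 -0.14195672] 0.5757334257376114
```

The block is on the bay's axis: it lies at 575.7 mm across against 576, and at 4.8° against 5.1°. Now I go behind it.

Run:
```python
from h import *
to(.598,-.229,.22,1.66)
```

```text
shift present axes [190.1  86.8  -0. ] shift final axes [-87.6 189.7  -0.5] turn [ 1.500e-01 -3.000e-02 -9.025e+01] world [196.7 -70.3   0.5]
```

Emit:
{"op": "apply_moves", "data": {"targets": [{"jaw": 0.68,"offset": [0,0,0],"dr": [0,0,-7]},{"jaw": 0.68,"offset": [0,0,0],"dr": [0,0,-7]},{"jaw": 0.68,"offset": [0,0,0],"dr": [0,0,-7]},{"jaw": 0.68,"offset": [0,0,0],"dr": [0,0,-7]},{"jaw": 0.68,"offset": [0,0,0],"dr": [0,0,-7]},{"jaw": 0.68,"offset": [0,0,0],"dr": [0,0,-7]},{"jaw": 0.68,"offset": [0,0,0],"dr": [0,0,-7]},{"jaw": 0.68,"offset": [0,0,0],"dr": [0,0,-7]}]}}

```text
time_s: 15.73
eef_pos: [0.4026, -0.1586, 0.2187]
orientation: [3.141, -0.0, 1.07]
wrist_force: [0.0, -0.7, 0.5]
width: 0.686
grip_force: 0.0
```

Emit:
{"op": "apply_moves", "data": {"targets": [{"jaw": 0.68,"offset": [0,0,0],"dr": [0,0,-7]},{"jaw": 0.68,"offset": [0,0,0],"dr": [0,0,-7]},{"jaw": 0.68,"offset": [0,0,0],"dr": [0,0,-7]},{"jaw": 0.68,"offset": [0,0,0],"dr": [0,0,-7]},{"jaw": 0.68,"offset": [0,0,0],"dr": [0,0,-6.2]},{"jaw": 0.68,"offset": [0,0,0],"dr": [0,0,0]},{"jaw": 0.68,"offset": [-20,40,0],"dr": [0,0,0]},{"jaw": 0.68,"offset": [-20,40,0],"dr": [0,0,0]}]}}

```text
time_s: 16.4
eef_pos: [0.4791, -0.1882, 0.2184]
orientation: [-3.141, -0.001, 1.656]
wrist_force: [0.2, 0.1, 1.0]
width: 0.678
grip_force: 0.0
```

Run:
```python
from h import *
st();to(.598,-.229,.083,1.66)
```

```text
{'time_s': 16.4, 'qpos': [-0.591, 0.272, 1.74, 0.0, 1.131, -0.677], 'eef_pos': [0.479, -0.188, 0.218], 'orientation': [-3.141, -0.001, 1.656], 'wrist_force': [0.242, 0.071, 0.99], 'width': 0.678, 'grip_force': 0.0}
shift present axes [-51.  115.1 135.2] shift final axes [-51.3 114.8 135.4] turn [-0.06 -0.05 -0.2 ] world [ 118.9  -40.8 -135.4]
```

Emit:
{"op": "apply_moves", "data": {"targets": [{"jaw": 0.68,"offset": [-17,36,0],"dr": [0,0,0]},{"jaw": 0.68,"offset": [-17,36,0],"dr": [0,0,0]},{"jaw": 0.68,"offset": [-14,34,0],"dr": [0,0,0]},{"jaw": 0.68,"offset": [0,0,30],"dr": [0,0,0]},{"jaw": 0.68,"offset": [0,0,40],"dr": [0,0,0]},{"jaw": 0.68,"offset": [0,0,35],"dr": [0,0,0]},{"jaw": 0.68,"offset": [0,0,20],"dr": [0,0,0]},{"jaw": 0.68,"offset": [0,0,7],"dr": [0,0,0]}]}}

```text
time_s: 17.07
eef_pos: [0.5874, -0.2257, 0.0817]
orientation: [-3.136, -0.005, 1.657]
wrist_force: [-0.3, 0.2, -0.9]
width: 0.68
grip_force: 0.0
```

Run:
```python
from h import *
st();to(.5964,-.2075,.083,1.66);to(.5964-.0889*.32,-.2075+.32*.996,.083,1.66)
```

```text
{'time_s': 17.067, 'qpos': [-0.544, 0.615, 1.571, 0.0, 0.963, -0.631], 'eef_pos': [0.587, -0.226, 0.082], 'orientation': [-3.136, -0.005, 1.657], 'wrist_force': [-0.343, 0.178, -0.949], 'width': 0.68, 'grip_force': 0.0}
shift present axes [17.4 10.6 -1.3] shift final axes [17.3 10.6 -1.3] turn [-0.35 -0.26 -0.14] world [ 9.  18.2  1.3]
shift present axes [3.374e+02 9.800e+00 2.000e-01] shift final axes [337.3  10.7  -1.3] turn [-0.35 -0.26 -0.14] world [-19.4 336.9   1.3]
```

Emit:
{"op": "apply_moves", "data": {"targets": [{"jaw": 0.68,"offset": [0,10.6,-1],"dr": [0,0,-0.15]},{"jaw": 0.68,"offset": [5,0,0],"dr": [0,0,0]},{"jaw": 0.68,"offset": [5,0,0],"dr": [0,0,0]},{"jaw": 0.68,"offset": [5,0,0],"dr": [0,0,0]},{"jaw": 0.68,"offset": [4,0,0],"dr": [0,0,0]},{"jaw": 0.68,"offset": [4,0,0],"dr": [0,0,0]},{"jaw": 0.68,"offset": [4,0,0],"dr": [0,0,0]},{"jaw": 0.68,"offset": [6,0,0],"dr": [0,0,0]}]}}

```text
time_s: 17.73
eef_pos: [0.5969, -0.1945, 0.0888]
orientation: [3.14, 0.003, 1.663]
wrist_force: [0.2, -6.5, 1.5]
width: 0.679
grip_force: 2.6
```

Emit:
{"op": "apply_moves", "data": {"targets": [{"jaw": 0.68,"offset": [8,0,0],"dr": [0,0,0]},{"jaw": 0.68,"offset": [9,0,0],"dr": [0,0,0]},{"jaw": 0.68,"offset": [9,0,0],"dr": [0,0,0]},{"jaw": 0.68,"offset": [9,0,0],"dr": [0,0,0]},{"jaw": 0.68,"offset": [9,0,0],"dr": [0,0,0]},{"jaw": 0.68,"offset": [9,0,0],"dr": [0,0,0]},{"jaw": 0.68,"offset": [9,0,0],"dr": [0,0,0]},{"jaw": 0.68,"offset": [9,0,0],"dr": [0,0,0]}]}}

```text
time_s: 18.4
eef_pos: [0.5904, -0.1234, 0.0887]
orientation: [3.14, 0.002, 1.663]
wrist_force: [0.8, -5.7, 1.4]
width: 0.676
grip_force: 2.7
```

Emit:
{"op": "apply_moves", "data": {"targets": [{"jaw": 0.68,"offset": [9,0,0],"dr": [0,0,0]},{"jaw": 0.68,"offset": [9,0,0],"dr": [0,0,0]},{"jaw": 0.68,"offset": [9,0,0],"dr": [0,0,0]},{"jaw": 0.68,"offset": [9,0,0],"dr": [0,0,0]},{"jaw": 0.68,"offset": [9,0,0],"dr": [0,0,0]},{"jaw": 0.68,"offset": [6,0,0],"dr": [0,0,0]},{"jaw": 0.68,"offset": [4,0,0],"dr": [0,0,0]},{"jaw": 0.68,"offset": [2,0,0],"dr": [0,0,0]}]}}

```text
time_s: 19.07
eef_pos: [0.5851, -0.0663, 0.0887]
orientation: [3.14, 0.002, 1.663]
wrist_force: [1.2, -6.1, 3.9]
width: 0.68
grip_force: 3.2
```

Run:
```python
from h import *
o=st(); s=snap('top'); snap('wrist','w3.png')
P=cloud(s,280,370,185,275); Q=rect(P[(P[:,0]>.5)&(P[:,1]<.14)],.038,.055)
e=o['eef_pos'][:2]; print('tcp X,Y',e@[.99604,.08888],e@[-.08888,.99604]); q=Q[:,:2]@[.99604,.08888]; print('blk X',np.percentile(q,[1,50,99]))
P=fcloud(load('wrist'),0,640,0,480); m=(P[:,0]>.5)&(P[:,0]<.65)&(P[:,1]>-.1)&(P[:,1]<.1);rect(P[m],.038,.048)
```

```text
{'time_s': 19.067, 'qpos': [-0.302, 0.546, 1.683, -0.001, 0.91, -0.393], 'eef_pos': [0.585, -0.066, 0.089], 'orientation': [3.14, 0.002, 1.663], 'wrist_force': [1.21, -6.113, 3.857], 'width': 0.68, 'grip_force': 3.158}
304 c [576.2  -1.3] wh [122.4  71.9] ang 84.5 z 0.0445
tcp X,Y 0.5769116674467761 -0.11808882096909275
blk X [0.53238639 0.55190151 0.61756836]
46879 c [578.7 -10.5] wh [ 88.1 133.1] ang 5.7 z 0.0438
```

View pics/w3.png

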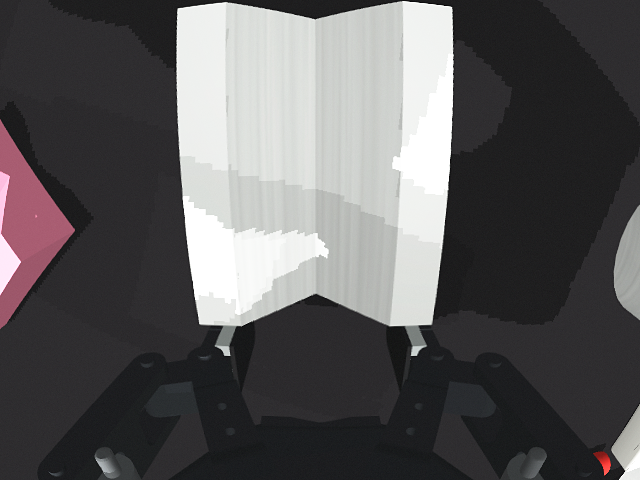

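The wrist view shows the block square to both fingers: its near edge spans columns 199–434 and the pads sit at about 232 and 410. That puts it about 1 mm off the bay's axis, so I keep pushing.

Emit:
{"op": "apply_moves", "data": {"targets": [{"jaw": 0.68,"offset": [6,0,2],"dr": [0,0,0]},{"jaw": 0.68,"offset": [9,0,1],"dr": [0,0,0]},{"jaw": 0.68,"offset": [9,0,0],"dr": [0,0,0]},{"jaw": 0.68,"offset": [9,0,0],"dr": [0,0,0]},{"jaw": 0.68,"offset": [9,0,0],"dr": [0,0,0]},{"jaw": 0.68,"offset": [9,0,0],"dr": [0,0,0]},{"jaw": 0.68,"offset": [6,0,0],"dr": [0,0,0]},{"jaw": 0.68,"offset": [4,0,0],"dr": [0,0,0]}]}}

```text
time_s: 19.83
eef_pos: [0.58, -0.0059, 0.0859]
orientation: [3.139, 0.002, 1.663]
wrist_force: [1.2, -9.0, 5.4]
width: 0.677
grip_force: 4.1
```

Run:
```python
from h import *
o=st(); e=o['eef_pos'][:2]; print('tcp X,Y',e@[.99604,.08888],e@[-.08888,.99604]); s=snap('wrist','w4.png')
P=fcloud(s,0,640,0,480); A=.0891;X=np.array([np.cos(A),np.sin(A)]);Y=np.array([-np.sin(A),np.cos(A)])
x=P[:,:2]@X;y=P[:,:2]@Y
for n,zl,zh,yl,yh in [('blk far',.043,.047,.04,.07),('blk near',.043,.047,-.02,.03),('walls',.0485,.053,.10,.16)]:
    m=(P[:,2]>zl)&(P[:,2]<zh)&(y>yl)&(y<yh)&(x>.5)&(x<.65); h,b=np.histogram(x[m],np.arange(.5,.65,.002)); print(n,[(round(float(b[i])*1e3),int(h[i])) for i in np.where(h>.2*h.max())[0]], np.percentile(x[m],[1,99]))
m=(P[:,2]>.043)&(P[:,2]<.047)&(x>.53)&(x<.56)&(y<.09);print('blk y',np.percentile(y[m],[1,99]))
```

```text
{'time_s': 19.833, 'qpos': [-0.202, 0.538, 1.708, -0.002, 0.892, -0.293], 'eef_pos': [0.58, -0.006, 0.086], 'orientation': [3.139, 0.002, 1.663], 'wrist_force': [1.181, -8.989, 5.448], 'width': 0.677, 'grip_force': 4.092}
tcp X,Y 0.5771281984962082 -0.05743720199655171
blk far [(532, 429), (534, 453), (536, 449), (538, 449), (540, 470), (542, 463), (544, 470), (546, 515), (548, 439), (598, 152), (600, 526), (602, 496), (604, 487), (606, 489), (608, 479), (610, 473), (612, 468), (614, 460), (616, 375)] [0.53203893 0.61729336]
blk near [(532, 862), (534, 890), (536, 888), (538, 915), (540, 916), (542, 933), (544, 941), (546, 987), (548, 936), (598, 236), (600, 1019), (602, 984), (604, 959), (606, 962), (608, 933), (610, 939), (612, 909), (614, 911), (616, 806)] [0.53224172 0.6174542 ]Traceback (most recent call last):
  File "<stdin>", line 6, in <module>
    return _quantile_unchecked(
        a, q, axis, out, overwrite_input, method, keepdims, weights)
    return _ureduce(a,
                    func=_quantile_ureduce_func,
    ...<5 lines>...
                    overwrite_input=overwrite_input,
                    method=method)
    r = func(a, **kwargs)
    result = _quantile(arr,
                       quantiles=q,
    ...<2 lines>...
                       out=out,
                       weights=wgt)
    slices_having_nans = np.isnan(arr[-1, ...])
                                  ~~~^^^^^^^^^
IndexError: index -1 is out of bounds for axis 0 with size 0
```

View pics/w4.png

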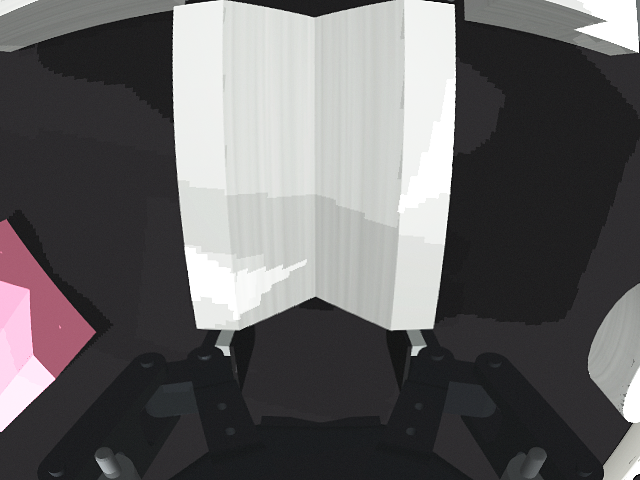

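The block is straight, about 1 mm off the axis against 4 mm of play, and just at the mouth. I continue slowly and watch the force.

Emit:
{"op": "apply_moves", "data": {"targets": [{"jaw": 0.68,"offset": [5,0.3,0],"dr": [0,0,0]},{"jaw": 0.68,"offset": [5,0.3,0],"dr": [0,0,0]},{"jaw": 0.68,"offset": [5,0.2,0],"dr": [0,0,0]},{"jaw": 0.68,"offset": [6,0,0],"dr": [0,0,0]},{"jaw": 0.68,"offset": [6,0,0],"dr": [0,0,0]},{"jaw": 0.68,"offset": [6,0,0],"dr": [0,0,0]},{"jaw": 0.68,"offset": [6,0,0],"dr": [0,0,0]},{"jaw": 0.68,"offset": [6,0,0],"dr": [0,0,0]}]}}

```text
time_s: 20.55
eef_pos: [0.5765, 0.0386, 0.0858]
orientation: [3.139, 0.002, 1.663]
wrist_force: [1.7, -7.9, 6.1]
width: 0.684
grip_force: 4.1
```

Emit:
{"op": "apply_moves", "data": {"targets": [{"jaw": 0.68,"offset": [6,0,0],"dr": [0,0,0]},{"jaw": 0.68,"offset": [6,0,0],"dr": [0,0,0]},{"jaw": 0.68,"offset": [6,0,0],"dr": [0,0,0]},{"jaw": 0.68,"offset": [6,0,0],"dr": [0,0,0]},{"jaw": 0.68,"offset": [6,0,0],"dr": [0,0,0]},{"jaw": 0.68,"offset": [5,0,0],"dr": [0,0,0]},{"jaw": 0.68,"offset": [4,0,0],"dr": [0,0,0]},{"jaw": 0.68,"offset": [3,0,0],"dr": [0,0,0]}]}}

```text
time_s: 21.22
eef_pos: [0.5726, 0.0805, 0.0858]
orientation: [3.139, 0.002, 1.663]
wrist_force: [0.5, -7.7, 5.7]
width: 0.682
grip_force: 4.3
```

Run:
```python
from h import *
o=st(); e=o['eef_pos'][:2]; print('tcp X,Y',e@[.99604,.08888],e@[-.08888,.99604])
s=snap('wrist'); P=fcloud(s,0,640,0,480); A=.0891;X=np.array([np.cos(A),np.sin(A)]);Y=np.array([-np.sin(A),np.cos(A)])
x=P[:,:2]@X;y=P[:,:2]@Y
for n,zl,zh,yl,yh in [('blk',.043,.047,.06,.13),('walls',.0485,.053,.08,.14)]:
    m=(P[:,2]>zl)&(P[:,2]<zh)&(y>yl)&(y<yh)&(x>.5)&(x<.65); h,b=np.histogram(x[m],np.arange(.5,.65,.002)); print(n,[(round(float(b[i])*1e3),int(h[i])) for i in np.where(h>.2*h.max())[0]])
for n,l,r,zl,zh in [('blk y',.535,.547,.043,.047),('wallL y',.5245,.5285,.048,.052),('wallR',.624,.628,.048,.052)]:
    m=(P[:,2]>zl)&(P[:,2]<zh)&(x>l)&(x<r)&(y<.19);print(n,m.sum(),y[m].min().round(4),y[m].max().round(4))
```

```text
{'time_s': 21.217, 'qpos': [-0.052, 0.536, 1.712, -0.002, 0.891, -0.143], 'eef_pos': [0.573, 0.081, 0.086], 'orientation': [3.139, 0.002, 1.663], 'wrist_force': [0.468, -7.747, 5.735], 'width': 0.682, 'grip_force': 4.279}
tcp X,Y 0.5774761303093674 0.029332969629506312
blk [(528, 704), (532, 1051), (534, 1233), (536, 1260), (538, 1281), (540, 1272), (542, 1300), (544, 1317), (546, 1348), (548, 1442), (550, 348), (600, 1286), (602, 1395), (604, 1363), (606, 1330), (608, 1319), (610, 1306), (612, 1306), (614, 1282), (616, 1202), (622, 702), (638, 899), (640, 851), (642, 853), (644, 786), (646, 805), (648, 770)]
walls [(520, 1446), (522, 375), (524, 1008), (526, 1063), (528, 873), (622, 958), (624, 1102), (626, 962), (628, 414), (630, 1087), (632, 1006), (634, 471)]
blk y 11734 0.0364 0.1514
wallL y 2624 0.0813 0.1533
wallR 2520 0.0816 0.1532
```

The block is inside and centred, with about 35 mm left (rear face at 36 mm, mouth at 81 mm, home rear at 71 mm).

Emit:
{"op": "apply_moves", "data": {"targets": [{"jaw": 0.68,"offset": [5,0,0],"dr": [0,0,0]},{"jaw": 0.68,"offset": [5,0,0],"dr": [0,0,0]},{"jaw": 0.68,"offset": [5,0,0],"dr": [0,0,0]},{"jaw": 0.68,"offset": [4,0,0],"dr": [0,0,0]},{"jaw": 0.68,"offset": [4,0,0],"dr": [0,0,0]},{"jaw": 0.68,"offset": [3,0,0],"dr": [0,0,0]},{"jaw": 0.68,"offset": [3,0,0],"dr": [0,0,0]},{"jaw": 0.68,"offset": [2,0,0],"dr": [0,0,0]}]}}

```text
time_s: 21.93
eef_pos: [0.5697, 0.1113, 0.0858]
orientation: [3.14, 0.002, 1.663]
wrist_force: [0.6, -8.0, 6.8]
width: 0.679
grip_force: 4.3
```

Emit:
{"op": "apply_moves", "data": {"targets": [{"jaw": 0.68,"offset": [1,0,0],"dr": [0,0,0]},{"jaw": 0.68,"offset": [1,0,0],"dr": [0,0,0]},{"jaw": 0.68,"offset": [1,0,0],"dr": [0,0,0]},{"jaw": 0.68,"offset": [1,0,0],"dr": [0,0,0]},{"jaw": 0.68,"offset": [0,0,0],"dr": [0,0,0]},{"jaw": 0.68,"offset": [0,0,0],"dr": [0,0,0]},{"jaw": 0.68,"offset": [0,0,0],"dr": [0,0,0]},{"jaw": 0.68,"offset": [0,0,0],"dr": [0,0,0]}]}}

```text
time_s: 22.6
eef_pos: [0.5695, 0.1131, 0.0858]
orientation: [3.14, 0.005, 1.663]
wrist_force: [0.9, -17.6, 7.2]
width: 0.682
grip_force: 8.5
```

Emit:
{"op": "apply_moves", "data": {"targets": [{"jaw": 0.68,"offset": [1,0,0],"dr": [0,0,0]},{"jaw": 0.68,"offset": [0,0,0],"dr": [0,0,0]},{"jaw": 0.68,"offset": [0,0,0],"dr": [0,0,0]},{"jaw": 0.68,"offset": [0,0,0],"dr": [0,0,0]},{"jaw": 0.68,"offset": [0,0,0],"dr": [0,0,0]},{"jaw": 0.68,"offset": [-6,0,0],"dr": [0,0,0]},{"jaw": 0.68,"offset": [-12,0,0],"dr": [0,0,0]},{"jaw": 0.68,"offset": [-15,0,0],"dr": [0,0,0]}]}}

```text
time_s: 23.27
eef_pos: [0.5706, 0.0848, 0.0844]
orientation: [-3.14, -0.001, 1.664]
wrist_force: [-0.2, 0.1, -0.6]
width: 0.68
grip_force: 0.0
```

Emit:
{"op": "apply_moves", "data": {"targets": [{"jaw": 0.68,"offset": [-10,0,-20],"dr": [0,0,0]},{"jaw": 0.68,"offset": [0,0,-30],"dr": [0,0,0]},{"jaw": 0.68,"offset": [0,0,-30],"dr": [0,0,0]},{"jaw": 0.68,"offset": [0,0,-30],"dr": [0,0,0]},{"jaw": 0.68,"offset": [0,0,-20],"dr": [0,0,0]},{"jaw": 0.68,"offset": [0,0,0],"dr": [0,0,0]},{"jaw": 0.68,"offset": [0,0,0],"dr": [0,0,0]},{"jaw": 0.68,"offset": [0,0,0],"dr": [0,0,0]}]}}

```text
time_s: 23.93
eef_pos: [0.5715, 0.0746, 0.2136]
orientation: [-3.139, -0.001, 1.663]
wrist_force: [0.0, 1.1, -0.1]
width: 0.678
grip_force: 0.0
```

Run:
```python
from h import *
st(); t=snap('top')
s=snap('wrist','w5.png'); P=fcloud(s,0,640,0,480); A=.0891;X=np.array([np.cos(A),np.sin(A)]);Y=np.array([-np.sin(A),np.cos(A)])
x=P[:,:2]@X;y=P[:,:2]@Y
for n,l,r,zl,zh in [('blk y L',.535,.547,.04,.0475),('blk y R',.605,.615,.04,.0475),('wallL y',.5245,.5285,.048,.052),('wallR',.624,.628,.048,.052)]:
    m=(P[:,2]>zl)&(P[:,2]<zh)&(x>l)&(x<r)&(y<.3);print(n,m.sum(),y[m].min().round(4),y[m].max().round(4))
m=(P[:,2]>.0425)&(P[:,2]<.0475)&(y>.072)&(y<.08)&(x>.51)&(x<.64);print('x near',np.percentile(x[m],[1,99]))
P=cloud(t,400,500,210,310);rect(P[P[:,1]<-.29],.045,.058)
```

```text
{'time_s': 23.933, 'qpos': [-0.064, 0.38, 1.595, 0.001, 1.169, -0.156], 'eef_pos': [0.571, 0.075, 0.214], 'orientation': [-3.139, -0.001, 1.663], 'wrist_force': [0.019, 1.117, -0.103], 'width': 0.678, 'grip_force': 0.0}
blk y L 3127 0.0734 0.1849
blk y R 2595 0.0738 0.1846
wallL y 980 0.0814 0.1866
wallR 982 0.0814 0.187
x near [0.5213143  0.63946957]
757 c [ 474.8 -376.8] wh [102.1  65.7] ang 5.3 z 0.0514
```

View pics/w5.png

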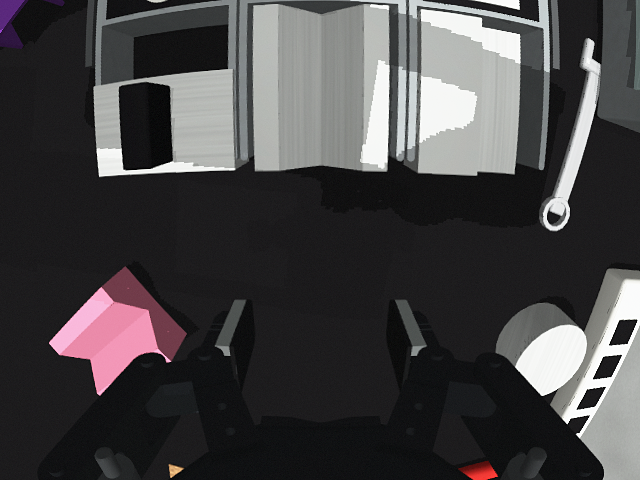

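The V-block sits against the back of its bay, with its front edge at row 170 level with the home stepped block at row 174. It is straight and centred, the other cap is in place, and the cap on the mat stands upright with its plate at 51 mm. I'm handing in.

```bash
python3 -c "
from rig import robot
print(robot.job_done())"
```

```text
the job is handed in; nothing more can be done
None
```

The V-block is fully home in its own bay, its cap stands upright and released on the cork mat, and the job is handed in; no verdict was returned.

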